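# Stack the slicer's blade plates in their tray

### The job

The slicer has been washed up: take its two blade plates out of the draining rack and lay them, blade side up, on the third one in the grey storage tray. Leave all three as one square pile with edges flush, snug against the tray's tall end wall. The blades are brittle, so set them down and push them up gently, never dropping them or pressing hard, and leave the things around them where they are.

Things in the scene. Friction and masses are not known exactly. Their poses are not given: they have to be found in the camera images.
- plate_slice: slicer blade plate, rigid, 130 mm long (x), 60 wide (y), 10 thick (z), about 90 g; white plastic frame, steel panel with one slanted straight blade. Origin: centre of the underside; z points out of the blade side. It lies blade side up in the tray, askew and clear of the end wall.
- plate_julienne: slicer blade plate, rigid, 130 mm long (x), 60 wide (y), 10 thick (z), about 90 g; white plastic frame, steel panel with a straight blade and a row of teeth. Origin: centre of the underside; z points out of the blade side. Leans in a rack bay (within 10 mm of its middle): x up the 45 degree slope, blade side up and towards the robot, origin 68 mm above the worktop.
- plate_grate: slicer blade plate, rigid, 130 mm long (x), 60 wide (y), 10 thick (z), about 90 g; white plastic frame, steel panel with 18 round grater holes. Origin: centre of the underside; z points out of the blade side. Leans in a rack bay (within 10 mm of its middle): x up the 45 degree slope, blade side up and towards the robot, origin 68 mm above the worktop.
- tray: open grey plastic storage tray, fixed, 190 mm long (x), 150 wide (y). Origin: centre of the underside; x points to the end wall. Floor 6 mm thick; rim 14 mm high, 4 mm thick along both sides and the -x end; rigid end wall at +x 52 mm high, 5 mm thick, inner face at x = 85 mm. Inside 176 by 142 mm.
- tray_home (a point): point on the tray's floor (6 mm above the worktop), on the midline, 65 mm before the end wall: the origin of a plate lying on the floor, centred and touching the wall. Axes as the tray's. Origins of the plates in the pile lie 0, 10 and 20 mm above it.
- tray_wall (a point): point at the foot of the inner face of the end wall, on the tray's midline, at floor level; axes as the tray's.
- rack: two-tier wire draining rack, fixed, 340 mm wide (y). Origin: on the worktop under the origins of what leans in it; x points away from the robot. Three bays at y = -105, 0, 105 mm slope at 45 degrees, foot towards the robot: in each, two thin bars 13 mm either side of the middle carry the back of the item and a ledge bar its lower end.
- rack_shelf (a point): middle of the front bar of the rack's upper wire shelf (4 mm radius), 215 mm above the worktop; axes as the rack's. The shelf, with upturned cups, reaches from here 130 mm to +x, where its posts stand: no room for a vertical tool at the plates, but open towards the robot (-x).
- bamboo_board: bystander in one of the rack's bays: bamboo board 128 mm long, 56 mm wide, 12 mm thick, one end round with a hole. Origin: on its underside, 65 mm from its square lower end; it leans like the plates.
- peeler: bystander: yellow Y-shaped peeler lying beside the tray, about 145 mm long (x) and 66 mm wide, 10 mm high. Origin: centre of its underside.
- spice_jar: bystander: glass jar with steel cap, 52 mm across, 85 mm tall, standing beside the tray. Origin: centre of its underside.
- turner: bystander: wooden turner 200 mm long lying on the robot's side of the rack, under 30 mm high. Origin: on its underside.
Not all that is in view belongs to the job. Leave any blue or green look-alike of the plate_julienne alone.

How it is judged:
By the outcome, as a careful person would: the job done as asked, in the order asked, and still so for the second after the job is handed in, with the robot touching nothing.
It also fails if it takes over 72 s, if anything falls off the work surface, if the arm or the gripper's body presses on something with over 40 N, if the wrist force passes 120 N, or if a joint passes its speed limit or range.

### The arm

A 6-joint arm with a two-finger parallel gripper is mounted at the origin on the work surface. World frame = base frame: x ahead of the robot, y to its left, z up, the work surface at z = 0. Lengths are in mm, angles in rad, forces in N, time in s.
With the tool pointing down it reaches from about 300 to 775 mm from the base axis. Payload 14.6 kg.
Tool frame: the origin (TCP) lies midway between the tips of the shut fingers; the grasp point (between the pads) lies 19 mm behind it (manip.grasp_offset is the distance from the TCP to the grasp point, in mm); z points along the fingers, y is the line along which they close (so a half turn about z gives the same grasp; the last joint's range is limited). The gripper opens to 94 mm and grips with 3 to 60 N. Pads are 16 mm wide; open, the fingers measure 119 mm over their backs; the gripper's body (75 mm by 177 mm) begins 78 mm behind the grasp point.
Start: joints at [1.154, 0.3, 1.521, -0, 1.321, -0.067], TCP at [188.487, 516.683, 205.446] pointing down, gripper open.
Joint ranges: [-3.03, 3.03], [-0.79, 2.21], [0.23, 2.52], [-1.04, 4.18], [0, 3.07], [-2.55, 2.55]. Speed limits (rad/s): [2.22, 2.22, 2.57, 3.14, 3.14, 3.14].

### API

Orientations are given as [roll, pitch, yaw] about the fixed x, y, z axes, in that order (R = Rz(yaw) Ry(pitch) Rx(roll)).
In Python, from cell import manip, viewer gives the robot as it stands. The module is installed in compiled form; this text tells all that it offers.
- The arm moves only by the tool move_arm, never from a script. Its argument "moves" is a list of rows, each a list of 4 numbers: the shift along the tool's x, y, z in m, then the turn about the tool's z in rad. A call has 1 to 12 rows; each row is the pose to reach, as a shift and turn from the pose commanded when the call began, along the tool's axes at that moment; what a row does not reach only later rows make up. A row lasts 1/10 s, in which the tool goes at most 50 mm and 8.59 degrees, less where a joint would pass 70% of its speed; a pose out of reach is approached as far as the arm can. A call with a gripper value outside its range is refused whole. "jaw" is the finger opening in m, from 0 to 0.094, set as the call begins (left out, the last holds). The fingers move at their own pace and stop on an object; "squeeze" is the grip in N (left out, the last holds). Time passes only in rows, so rows that repeat a pose let the fingers close. It gives the time, the measured TCP pose, the force, the opening and the grip force at its end, in the units of the state.
- manip.read_state(): the state, without advancing time (a new reading comes with each control period).
- viewer.camera(name): name is "scene" or "top"; returns a dict with "frame" (480x640x3 uint8, blue, green, red), "z_map" (480x640 float32, mm along the optical axis (not along the pixel's ray), 0 where there is no reading), "fx", "fy", "cx", "cy" (pixels), "D" ([k1, k2, p1, p2, k3] as OpenCV has them; the pictures are not rectified), "origin" and "orientation" of the camera in the world. Camera axes: x right, y down, z forward; pixel columns grow to the right and rows downward; lengths in mm; the calibration is good to about 2 mm. A picture is of the moment at which its call begins.
- manip.sign_off(): hands the job in; it is judged then, once.
The state is a dict: "clock": time; "joints": joint angles; "qd": joint speeds; "effort": joint torques, N m; "eef_pos": TCP position; "eef_rot": TCP orientation; "wrist_force": force on the tool from outside, world axes, zero at the start; "moment": the same for the moment, N m; "finger_gap": finger opening in mm; "finger_force": force on a finger pad.
Only numpy, scipy, OpenCV 4.12 (cv2) and the standard library are available. Lean on these libraries where they do the work, as an engineer would, in place of code of your own. Each camera call takes 0.05 s, during which the arm holds its last target. There are 200 camera calls.

## Working session

There is one attempt and no reset: what is moved stays moved. The work goes in short steps, Python scripts to look and compute and a tool call to move; the robot and the scene stay as the last step left them, time stands still between calls to the robot, and variables do not carry over. Pictures are saved under pics/ and viewed, at most 10 in all, crops included, and the job is handed in when it is done.

Besides the shell and the picture viewer there is one more tool, called after "Call:" by a JSON object that holds its "fn" and its "kwargs". move_arm: Moves the arm, as the interface text tells. Its arguments: {"type":"object","properties":{"moves":{"type":"array"},"jaw":{"type":"number"},"squeeze":{"type":"number"}},"required":["moves"]}

```bash
ls; mkdir -p pics; cat > h.py <<'E'
import numpy as np, cv2, pickle
from scipy.spatial.transform import Rotation as R
from cell import manip, viewer
def grab(n):
    c=viewer.camera(n); pickle.dump(c,open(f'pics/{n}.pkl','wb')); return c
def load(n): return pickle.load(open(f'pics/{n}.pkl','rb'))
def rot(o): 
    o=np.array(o); return o if o.shape==(3,3) else R.from_euler('xyz',o).as_matrix()
def K(c): return np.array([[c['fx'],0,c['cx']],[0,c['fy'],c['cy']],[0,0,1.]])
def rays(c,uv):
    p=cv2.undistortPoints(np.array(uv,float).reshape(-1,1,2),K(c),np.array(c['D'])).reshape(-1,2)
    return np.c_[p,np.ones(len(p))]
def onplane(c,uv,z):
    d=rays(c,uv)@rot(c['orientation']).T; o=np.array(c['origin']); return o+d*((z-o[2])/d[:,2])[:,None]
def pts(c,uv):
    uv=np.array(uv); z=c['z_map'][uv[:,1].astype(int),uv[:,0].astype(int)]
    return (rays(c,uv)*z[:,None])@rot(c['orientation']).T+np.array(c['origin'])
def proj(c,P):
    Rm=rot(c['orientation']); q=(np.array(P,float).reshape(-1,3)-np.array(c['origin']))@Rm
    return cv2.projectPoints(q,np.zeros(3),np.zeros(3),K(c),np.array(c['D']))[0].reshape(-1,2)
E
python3 - <<'E'
from h import *
for n in('scene','top'):
    c=grab(n); cv2.imwrite(f'pics/{n}0.png',c['frame']); print(n,c['origin'],c['orientation'],c['fx'],c['D'])
print(manip.read_state(), manip.grasp_offset)
E
```

```text
pics
scene [1184.44537773  562.76859439  710.19687294] [-2.12539512 -0.01985265  2.16674009] 485.1575363153147 [-0.12457456  0.          0.          0.          0.        ]
top [ 374.05933429   55.7846614  1339.24922771] [-3.07099481 -0.00363851 -1.57087408] 558.0461487421854 [0.01994316 0.         0.         0.         0.        ]
{'clock': 0.1, 'joints': array([ 1.15440261e+00,  3.00385209e-01,  1.52154479e+00,  8.32140743e-06,
        1.32069745e+00, -6.65910300e-02]), 'qd': array([ 1.14420578e-03, -1.05841555e-03, -1.04654877e-03,  2.23644375e-04,
        4.66163760e-04,  3.57777225e-05]), 'effort': array([ 1.36921226e-03, -5.32641757e+01, -3.53286695e+01,  7.09125423e-02,
        2.35050183e-02, -4.95732445e-05]), 'eef_pos': array([188.38832657, 516.46844061, 204.94879597]), 'eef_rot': array([-3.14056069e+00, -7.68995885e-05,  2.79178786e+00]), 'wrist_force': array([-0.11667639,  0.20434545,  0.34527827]), 'moment': array([-0.01762991, -0.03755379,  0.05245086]), 'finger_force': 0.0, 'finger_gap': 94.26055691915417} 18.8
```

View pics/scene0.png

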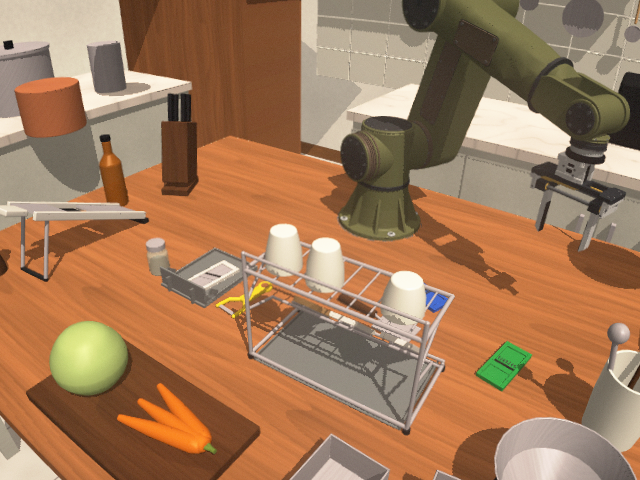

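View pics/top0.png

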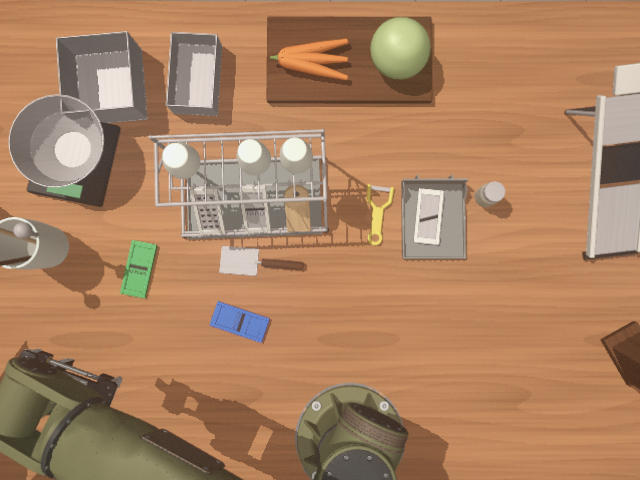

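The top view (image up is world +x, left is +y) shows the rack bays holding the grate (208,212), the julienne (256,210) and the bamboo board (300,208). The tray is at (435,220) with the slice plate at (429,216). The blue (240,322) and green (139,269) look-alikes lie outside the rack. I'll confirm with enlarged crops.

```bash
python3 - <<'E'
from h import *
t=load('top');s=load('scene')
a=cv2.resize(t['frame'][120:270,145:345],(800,600),interpolation=cv2.INTER_CUBIC)
cv2.imwrite('pics/c_rack.png',a)
b=cv2.resize(t['frame'][165:275,355:515],(400,275),interpolation=cv2.INTER_CUBIC)
a=cv2.resize(s['frame'][230:320,140:290],(750,450),interpolation=cv2.INTER_CUBIC)
b=cv2.resize(t['frame'][165:275,385:515],(591,500),interpolation=cv2.INTER_CUBIC)
cv2.imwrite('pics/c_tray.png',b)
# tray numbers
for n,uv in dict(front=[(408,188),(436,185),(460,185)],rimL=[(404,220)],rimR=[(464,220)],near=[(435,257)],floor=[(415,250),(455,240)],plate=[(430,200),(427,235)]).items(): print(n,pts(t,uv).round(0).tolist())
E
```

```text
front [[591.0, -143.0, 6.0], [597.0, -209.0, 14.0], [599.0, -269.0, 2.0]]
rimL [[514.0, -132.0, 7.0]]
rimR [[513.0, -275.0, 11.0]]
near [[425.0, -204.0, 13.0]]
floor [[442.0, -158.0, 8.0], [466.0, -254.0, 6.0]]
plate [[561.0, -194.0, 14.0], [477.0, -185.0, 17.0]]
```

View pics/c_rack.png

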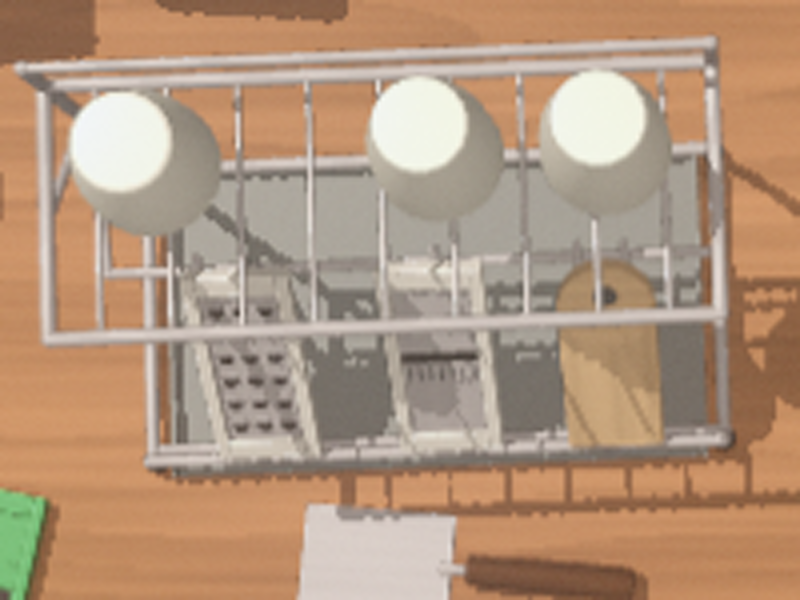

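View pics/c_tray.png

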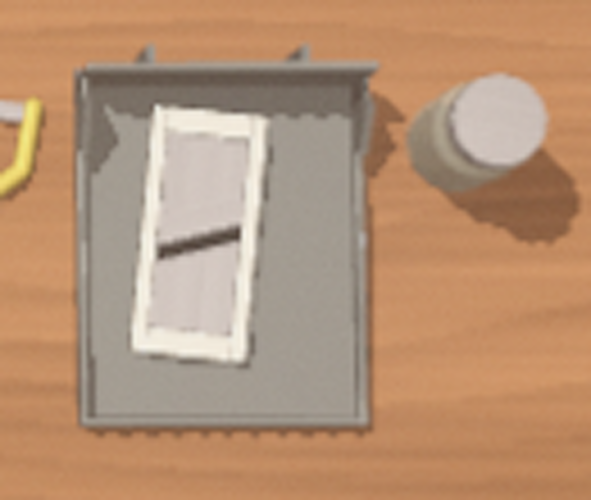

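Confirmed: the grate (18 holes) is in the left bay and the julienne (blade plus teeth) is in the middle bay, with the wood board on the right. The slice plate in the tray has one slanted blade. Blue and green are excluded. Next I'll measure poses.

```bash
python3 - <<'E'
from h import *
t=load('top');s=load('scene')
f=lambda P:[(145+x/4,120+y/4) for x,y in P]
print('shelf front bar',onplane(t,f([(45,340),(720,315)]),215).round(1).tolist())
print('shelf back',onplane(t,f([(30,70),(715,43)]),215).round(1).tolist())
print('lower front bar',pts(t,np.round(f([(200,458),(400,448),(690,438)]))).round(0).tolist())
# plates lower corners: bottom edge of blade face lower end height: origin68-46=22, +7=29
print('julienne low corners',onplane(t,f([(410,450),(498,447)]),29).round(1).tolist())
print('grate low corners',onplane(t,f([(226,458),(320,452)]),29).round(1).tolist())
# depth clouds of plates
for n,b in dict(gr=(195,280,320,452),ju=(385,270,495,445)).items():
    u0,v0=145+b[0]/4,120+b[1]/4;u1,v1=145+b[2]/4,120+b[3]/4
    uv=np.array([(u,v) for v in range(int(v0),int(v1)) for u in range(int(u0),int(u1)) if t['z_map'][v,u]>0])
    P=pts(t,uv); px=t['frame'][uv[:,1],uv[:,0]].astype(int)
    k=(P[:,2]>25)&(P[:,2]<135)
    P=P[k]
    for i in range(4):
        A=np.c_[P[:,:2],np.ones(len(P))]; c=np.linalg.lstsq(A,P[:,2],rcond=None)[0]; r=abs(A@c-P[:,2]); P=P[r<max(4,2*np.median(r))]
    print(n,len(P),c.round(3),'slope',np.degrees(np.arctan(np.hypot(*c[:2]))),'dir',np.degrees(np.arctan2(c[1],c[0])),P.min(0).round(),P.max(0).round())
# slice: white mask in tray
fr=t['frame'].astype(int); m=np.zeros(fr.shape[:2],np.uint8); sub=fr[180:260,404:464]
m[180:260,404:464]=((sub.min(2)>170)*255)
cs=max(cv2.findContours(m,0,2)[0],key=cv2.contourArea)
rc=cv2.minAreaRect(cs); print(rc)
B=onplane(t,cv2.boxPoints(rc),16); print('slice',B.round(1).tolist(),B.mean(0).round(1))
# tray corners: crop scale 4.546, offs 385,165
g=lambda P:[(385+x/4.546,165+y/4.546) for x,y in P]
print('wall top outer/inner',onplane(t,g([(77,68),(378,66),(85,74),(370,73)]),52).round(1).tolist())
print('near rim corners outer',onplane(t,g([(80,429),(370,427)]),14).round(1).tolist())
print('floor corners inner near',onplane(t,g([(92,418),(356,416)]),6).round(1).tolist())
print('jar',pts(t,[(492,193)]).round())
E
```

```text
shelf front bar [[522.1, 398.3, 215.0], [535.1, 57.1, 215.0]]
shelf back [[660.6, 408.7, 215.0], [675.3, 59.7, 215.0]]
lower front bar [[478.0, 363.0, 27.0], [483.0, 245.0, 31.0], [488.0, 74.0, 27.0]]
julienne low corners [[481.6, 239.6, 29.0], [483.4, 187.9, 29.0]]
grate low corners [[476.9, 347.6, 29.0], [480.4, 292.5, 29.0]]
gr 749 [ 1.00000e+00  4.50000e-02 -4.66379e+02] slope 45.019766025553636 dir 2.571676352370577 [482. 293.  29.] [569. 355. 120.]
ju 727 [ 1.01500e+00  2.90000e-02 -4.70073e+02] slope 45.43048458996148 dir 1.617287288174331 [487. 188.  28.] [575. 248. 123.]
((428.21148681640625, 216.0816192626953), (25.00324058532715, 54.44880294799805), 5.572197437286377)
slice [[460.2, -152.2, 16.0], [590.1, -166.2, 16.0], [584.3, -225.6, 16.0], [454.5, -211.2, 16.0]] [ 522.3 -188.8   16. ]
wall top outer/inner [[602.6, -122.0, 52.0], [603.6, -276.1, 52.0], [599.5, -126.1, 52.0], [600.0, -271.9, 52.0]]
near rim corners outer [[418.9, -127.0, 14.0], [420.0, -278.4, 14.0]]
floor corners inner near [[425.0, -134.5, 6.0], [426.1, -273.2, 6.0]]
jar [[ 566. -320.   89.]]
```

The bays and plates are located. The shelf bar sits about 9 mm in front of the plate centres, so a vertical tool only reaches the plates' low ends. I'll square up the slice plate first.

```bash
cat >> h.py <<'E'
def go(x,y,z,yaw):
    "shift (m, tool axes) and turn from the present pose to TCP x,y,z, tool yaw"
    s=manip.read_state(); Rt=rot(s['eef_rot']); d=Rt.T@(np.array([x,y,z])-s['eef_pos'])/1000
    w=(s['eef_rot'][2]-yaw+np.pi)%(2*np.pi)-np.pi
    print('shift',d.round(4).tolist(),'turn',round(w,4)); return s
E
python3 - <<'E'
from h import *
go(522,-189,90,np.pi-.107)
t=load('top')
# heights along finger places in the rack front and over the turner
for y in (172,177,256,261,280,285,360,365):
    P=[ (x,y,28) for x in (470,475,480,485,490,495,500)]
    uv=np.round(proj(t,P)); print(y,[(int(p[0]),int(p[2])) for p in pts(t,uv)])
uv=[(u,v) for v in range(245,276,3) for u in range(218,306,4)]
P=pts(t,uv); k=P[:,2]>3; print('turner',P[k].min(0).round(),P[k].max(0).round())
E
```

```text
shift [-0.5552, -0.5483, 0.1155] turn -0.2428
172 [(473, -1), (477, 1), (482, 3), (485, 20), (490, 17), (497, 2), (501, 4)]
177 [(473, -4), (477, 6), (482, 2), (485, 22), (491, 14), (496, 8), (501, 8)]
256 [(472, 5), (477, 6), (481, 22), (485, 23), (491, 14), (496, 6), (501, 4)]
261 [(473, -2), (477, 2), (480, 23), (486, 15), (491, 9), (497, 2), (501, 2)]
280 [(472, 2), (477, 5), (480, 30), (486, 13), (491, 11), (496, 5), (502, 0)]
285 [(472, 2), (477, 11), (480, 26), (486, 15), (491, 14), (497, 0), (501, 4)]
360 [(472, 9), (475, 31), (480, 27), (486, 17), (492, 1), (496, 5), (501, 1)]
365 [(472, 7), (476, 22), (480, 26), (486, 10), (492, 4), (496, 4), (501, 2)]
turner [374.  56.   3.] [ 454.  303. 1339.]
```

Call:
{"fn": "move_arm", "kwargs": {"moves": [[-0.035, -0.034, 0.004, -0.02], [-0.07, -0.068, 0.008, -0.04], [-0.105, -0.103, 0.012, -0.06], [-0.14, -0.138, 0.016, -0.08], [-0.175, -0.172, 0.02, -0.1], [-0.21, -0.207, 0.024, -0.12], [-0.245, -0.242, 0.03, -0.14], [-0.28, -0.276, 0.035, -0.16], [-0.315, -0.31, 0.04, -0.18], [-0.35, -0.345, 0.05, -0.2], [-0.385, -0.38, 0.06, -0.22], [-0.42, -0.414, 0.07, -0.243]], "jaw": 0.08, "squeeze": 5}}

```text
clock: 1.3
eef_pos: [441.2, -17.6, 135.2]
eef_rot: [3.142, 0.0, 3.035]
wrist_force: [1.4, 1.8, 0.4]
finger_gap: 79.9
finger_force: 0.0
```

```bash
python3 -c "
from h import *
s=go(522,-189,8.5,np.pi-.107);print(s['eef_pos'],s['eef_rot'],s['wrist_force'])"
```

```text
shift [-0.0985, -0.1619, 0.1268] turn 0.0008
[441.16234495 -17.60509499 135.23827781] [3.14158796e+00 1.79624243e-04 3.03536276e+00] [1.37447433 1.83813494 0.35241962]
```

Call:
{"fn": "move_arm", "kwargs": {"moves": [[-0.025, -0.041, 0.01, 0], [-0.05, -0.082, 0.025, 0], [-0.075, -0.123, 0.045, 0], [-0.098, -0.162, 0.07, 0], [-0.0985, -0.163, 0.1, 0], [-0.0985, -0.163, 0.12, 0], [-0.0985, -0.163, 0.126, 0], [-0.0985, -0.163, 0.126, 0]]}}

```text
clock: 2.1
eef_pos: [521.1, -187.8, 9.2]
eef_rot: [3.141, -0.001, 3.035]
wrist_force: [-0.4, 0.5, 0.3]
finger_gap: 80.0
finger_force: 0.0
```

Call:
{"fn": "move_arm", "kwargs": {"moves": [[0, 0, 0, 0], [0, 0, 0, 0], [0, 0, 0, 0], [0, 0, 0, 0]], "jaw": 0.05, "squeeze": 5}}

```text
clock: 2.5
eef_pos: [521.9, -188.1, 10.6]
eef_rot: [-3.141, 0.001, 3.035]
wrist_force: [0.1, 1.5, 7.1]
finger_gap: 59.8
finger_force: 5.0
```

```bash
python3 -c "
from h import *
s=go(534,-203,9,np.pi+.007);print(s['eef_pos'],s['eef_rot'],s['wrist_force'],s['finger_gap'])"
```

```text
shift [-0.0136, -0.0135, 0.0016] turn -0.1136
[ 521.89535523 -188.08482383   10.62074581] [-3.14123108e+00  1.49518324e-03  3.03494777e+00] [0.05756836 1.49073659 7.05466323] 59.75211717700769
```

Call:
{"fn": "move_arm", "kwargs": {"moves": [[0, 0, -0.001, 0], [-0.003, -0.004, -0.002, -0.03], [-0.007, -0.008, -0.002, -0.06], [-0.01, -0.011, -0.002, -0.09], [-0.012, -0.0135, -0.002, -0.114], [-0.012, -0.0135, -0.002, -0.114], [-0.012, -0.0135, -0.002, -0.114]]}}

```text
clock: 3.2
eef_pos: [531.7, -202.6, 11.5]
eef_rot: [3.141, -0.0, -3.135]
wrist_force: [0.9, -0.4, -1.4]
finger_gap: 60.0
finger_force: 5.0
```

```bash
python3 -c "
from h import *
s=go(0,0,0,np.pi+.007);print(s['eef_pos'],s['eef_rot'],s['wrist_force'],s['finger_gap'])"
```

```text
shift [0.5304, 0.2061, 0.0117] turn -0.0005
[ 531.72309135 -202.63422242   11.52891749] [ 3.14146147e+00 -2.50435741e-04 -3.13507839e+00] [ 0.8782638  -0.38316022 -1.43236819] 59.972988747946374
```

Call:
{"fn": "move_arm", "kwargs": {"moves": [[-0.001, 0, 0, 0], [-0.002, 0, 0, 0], [-0.003, 0, 0, 0], [-0.004, 0, 0, 0], [-0.005, 0, 0, 0], [-0.005, 0, 0, 0]]}}

```text
clock: 3.8
eef_pos: [536.4, -202.5, 11.3]
eef_rot: [3.141, -0.001, -3.134]
wrist_force: [-3.2, 1.5, -0.2]
finger_gap: 60.1
finger_force: 5.0
```

```bash
python3 - <<'E'
from h import *
s=manip.read_state();print(s['wrist_force'],s['eef_pos'])
c=grab('top');cv2.imwrite('pics/t1.png',cv2.resize(c['frame'][165:275,385:515],(591,500),interpolation=cv2.INTER_CUBIC))
E
```

```text
[-3.23613058  1.53908343 -0.2029278 ] [ 536.43731754 -202.5384394    11.31392606]
```

View pics/t1.png

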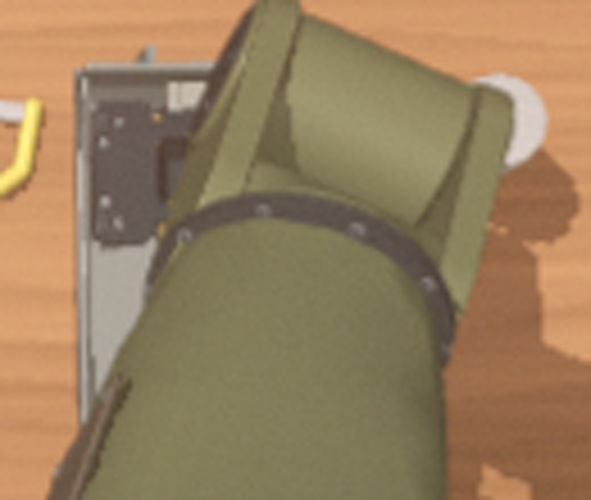

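Contact with the end wall is felt (−3.2 N). I'll release and go to the julienne.

Call:
{"fn": "move_arm", "kwargs": {"moves": [[0.003, 0, 0, 0], [0.003, 0, 0, 0], [0.003, 0, -0.03, 0], [0.006, 0, -0.07, 0], [0.02, 0.03, -0.08, -0.01], [0.035, 0.075, -0.08, -0.02], [0.05, 0.12, -0.08, -0.03], [0.065, 0.165, -0.08, -0.03], [0.08, 0.21, -0.08, -0.03], [0.095, 0.255, -0.08, -0.03], [0.105, 0.3, -0.07, -0.031]], "jaw": 0.08}}

```text
clock: 4.95
eef_pos: [429.6, 98.2, 82.8]
eef_rot: [3.141, 0.003, -3.104]
wrist_force: [1.5, -0.1, -0.0]
finger_gap: 79.8
finger_force: 0.0
```

```bash
python3 - <<'E'
from h import *
s=go(435,215,60,np.pi+.038)
c=grab('top')
fr=c['frame'].astype(int); m=np.zeros(fr.shape[:2],np.uint8)
m[180:260,404:464]=((fr[180:260,404:464].min(2)>170)*255)
cs=max(cv2.findContours(m,0,2)[0],key=cv2.contourArea); rc=cv2.minAreaRect(cs); B=onplane(c,cv2.boxPoints(rc),16)
print(rc,B.round(1).tolist(),B.mean(0))
E
```

```text
shift [-0.0098, 0.1165, 0.0229] turn -0.0001
((434.5, 212.5), (49.0, 25.0), 90.0) [[589.6, -174.8, 16.0], [589.6, -234.5, 16.0], [472.1, -232.8, 16.0], [472.1, -173.4, 16.0]] [ 530.82455413 -203.85866915   16.        ]
```

Call:
{"fn": "move_arm", "kwargs": {"moves": [[0, 0.045, 0, 0], [-0.003, 0.09, 0.01, 0], [-0.006, 0.1165, 0.025, 0], [-0.006, 0.1165, 0.045, 0], [-0.015, 0.117, 0.0505, 0], [-0.03, 0.117, 0.0505, 0], [-0.042, 0.1175, 0.0505, 0], [-0.05, 0.1175, 0.0505, 0], [-0.055, 0.1175, 0.0505, 0], [-0.058, 0.1175, 0.0505, 0], [-0.058, 0.1175, 0.0505, 0]]}}

```text
clock: 6.1
eef_pos: [483.4, 216.0, 31.2]
eef_rot: [3.142, 0.0, -3.104]
wrist_force: [-0.2, -0.5, -0.8]
finger_gap: 80.0
finger_force: 0.0
```

```bash
python3 -c "
from h import *
s=go(488,215,32,np.pi+.038);print(s['eef_pos'],s['wrist_force'],s['moment'])"
```

```text
shift [-0.0046, -0.0012, -0.0008] turn -0.0001
[483.38049871 216.00233743  31.22607608] [-0.24117395 -0.52299645 -0.78959772] [ 0.03662645 -0.00147309  0.00050757]
```

Call:
{"fn": "move_arm", "kwargs": {"moves": [[-0.002, 0, 0, 0], [-0.004, 0, 0, 0], [-0.005, 0, 0, 0], [-0.006, 0, 0, 0], [-0.006, 0, 0, 0]]}}

```text
clock: 6.6
eef_pos: [489.2, 216.4, 31.1]
eef_rot: [3.142, 0.0, -3.103]
wrist_force: [0.7, -0.6, -0.2]
finger_gap: 80.1
finger_force: 0.0
```

Call:
{"fn": "move_arm", "kwargs": {"moves": [[-0.001, 0, 0, 0], [-0.002, 0, 0, 0], [-0.003, 0, 0, 0], [-0.003, 0, 0, 0]]}}

```text
clock: 7.0
eef_pos: [491.9, 216.5, 31.1]
eef_rot: [-3.141, -0.001, -3.103]
wrist_force: [-6.1, -1.7, 3.1]
finger_gap: 80.1
finger_force: 0.0
```

Call:
{"fn": "move_arm", "kwargs": {"moves": [[0.0015, 0, 0, 0], [0.0015, 0, 0, 0], [0.0015, 0, 0, 0], [0.0015, 0, 0, 0]], "jaw": 0.05, "squeeze": 12}}

```text
clock: 7.4
eef_pos: [490.7, 216.4, 31.1]
eef_rot: [3.142, 0.0, -3.103]
wrist_force: [-0.3, 0.3, 0.8]
finger_gap: 59.9
finger_force: 12.0
```

Gripped the low end. Next I'll lift it over the ledge and pull it out slowly, letting the upper end slide down the bars.

Call:
{"fn": "move_arm", "kwargs": {"moves": [[0.001, 0, -0.003, 0], [0.002, 0, -0.006, 0], [0.003, 0, -0.009, 0], [0.005, 0, -0.01, 0], [0.01, 0, -0.01, 0], [0.015, 0, -0.01, 0], [0.02, 0, -0.01, 0], [0.025, 0, -0.01, 0], [0.03, 0, -0.01, 0], [0.03, 0, -0.01, 0]]}}

```text
clock: 8.4
eef_pos: [460.1, 215.3, 41.1]
eef_rot: [-3.141, -0.0, -3.103]
wrist_force: [-0.4, -0.3, -1.3]
finger_gap: 59.9
finger_force: 12.0
```

```bash
python3 - <<'E'
from h import *
s=manip.read_state();print(s['wrist_force'],s['finger_gap'],s['eef_pos'])
a=grab('scene');b=grab('top')
A=cv2.resize(a['frame'][235:445,230:470],(686,600)); cv2.imwrite('pics/s2.png',A)
t=b
for y in (216,200):
  for x0 in range(480,580,10):
    pass
E
```

```text
[-0.44223001 -0.33536241 -1.32302577] 59.88949479723739 [460.11250937 215.30743571  41.10712409]
```

View pics/s2.png

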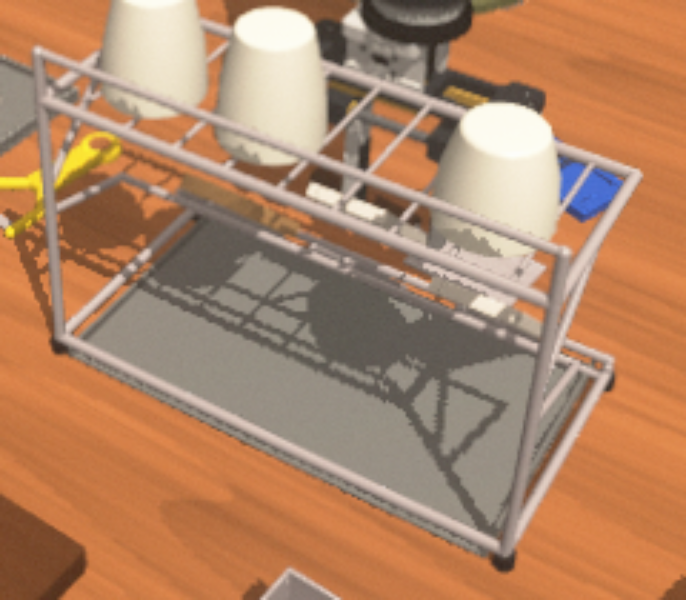

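The julienne plate is out, with its upper end at crop (345,200), and held rigidly at 45°. I'll ease it back near the bars and loosen the grip so its upper end rests on them while I pull.

Call:
{"fn": "move_arm", "kwargs": {"moves": [[-0.008, 0, 0, 0], [-0.016, 0, 0, 0], [-0.024, 0, 0, 0], [-0.0275, 0, 0.001, 0], [-0.0285, 0, 0.003, 0], [-0.029, 0, 0.005, 0], [-0.029, 0, 0.005, 0]]}}

```text
clock: 9.2
eef_pos: [489.4, 216.3, 35.7]
eef_rot: [-3.141, -0.001, -3.103]
wrist_force: [0.5, 0.1, -0.3]
finger_gap: 59.9
finger_force: 12.0
```

Call:
{"fn": "move_arm", "kwargs": {"moves": [[0, 0, 0, 0], [0, 0, 0, 0]], "squeeze": 6}}

```text
clock: 9.4
eef_pos: [489.6, 216.4, 36.2]
eef_rot: [3.142, 0.0, -3.103]
wrist_force: [-0.3, 0.2, -1.1]
finger_gap: 60.0
finger_force: 6.0
```

Call:
{"fn": "move_arm", "kwargs": {"moves": [[0, 0, 0, 0], [0, 0, 0, 0]], "squeeze": 4}}

```text
clock: 9.6
eef_pos: [489.7, 216.4, 36.2]
eef_rot: [3.142, 0.0, -3.103]
wrist_force: [0.1, 0.0, -1.2]
finger_gap: 59.9
finger_force: 4.0
```

Call:
{"fn": "move_arm", "kwargs": {"moves": [[0, 0, 0, 0], [0, 0, 0, 0]], "squeeze": 3}}

```text
clock: 9.8
eef_pos: [489.7, 216.4, 36.2]
eef_rot: [3.142, 0.0, -3.103]
wrist_force: [-0.4, -0.1, -0.6]
finger_gap: 59.9
finger_force: 3.0
```

Call:
{"fn": "move_arm", "kwargs": {"moves": [[0.001, 0, -0.002, 0], [0.003, 0, -0.004, 0], [0.005, 0, -0.005, 0], [0.009, 0, -0.005, 0], [0.013, 0, -0.005, 0], [0.017, 0, -0.005, 0], [0.021, 0, -0.005, 0], [0.025, 0, -0.005, 0], [0.03, 0, -0.005, 0], [0.03, 0, -0.005, 0]]}}

```text
clock: 10.8
eef_pos: [459.1, 215.2, 41.1]
eef_rot: [-3.141, -0.0, -3.103]
wrist_force: [-0.4, 0.6, -0.6]
finger_gap: 60.0
finger_force: 3.0
```

```bash
cat >> h.py <<'E'
def tilt(y0,y1,x0,x1,zmin=20,save=None):
    "plate slope from scene depth: white-ish points in a world box"
    a=grab('scene'); v,u=np.mgrid[200:460,220:480]; uv=np.c_[u.ravel(),v.ravel()]; P=pts(a,uv)
    k=(P[:,0]>x0)&(P[:,0]<x1)&(P[:,1]>y0)&(P[:,1]<y1)&(P[:,2]>zmin)&(P[:,2]<180)&(a['frame'][uv[:,1],uv[:,0]].min(1)>110)
    Q=P[k]; Q=Q[np.argsort(Q[:,0])]
    for q in np.array_split(Q,8): print(np.median(q,0).round(0), len(q))
    if save: cv2.imwrite(save,cv2.resize(a['frame'][235:445,230:470],(686,600)))
E
python3 - <<'E'
from h import *
s=manip.read_state();print(s['wrist_force'],s['moment'],s['eef_pos'])
tilt(192,242,455,570)
E
```

```text
[-0.35560008  0.56011035 -0.59217521] [-0.04028712  0.17522244  0.04361904] [459.08781095 215.23711128  41.0633573 ]
[461. 218.  49.] 41
[476. 228.  55.] 41
[486. 226.  83.] 41
[535. 208.  91.] 41
[556. 216. 106.] 41
[561. 225. 107.] 40
[563. 214. 105.] 40
[565. 215. 103.] 40
```

The upper end now rests on the bars at about 32° and is following as planned. I'll continue the pull.

Call:
{"fn": "move_arm", "kwargs": {"moves": [[0.006, 0, 0, 0], [0.012, 0, 0, 0], [0.018, 0, 0, 0], [0.024, 0, 0, 0], [0.03, 0, 0, 0], [0.036, 0, 0, 0], [0.042, 0, 0, 0], [0.048, 0, 0, 0], [0.054, 0, 0, 0], [0.06, 0, 0, 0], [0.064, 0, 0, 0], [0.067, 0, 0, 0]]}}

```text
clock: 12.05
eef_pos: [392.5, 212.7, 41.2]
eef_rot: [-3.142, 0.0, -3.103]
wrist_force: [0.4, -0.9, -0.5]
finger_gap: 59.9
finger_force: 3.0
```

```bash
python3 - <<'E'
from h import *
s=manip.read_state();print(s['wrist_force'],s['moment'],s['eef_pos'])
tilt(188,242,385,530)
E
```

```text
[ 0.44655534 -0.85890903 -0.50672755] [0.04618912 0.0097033  0.00592719] [392.45565249 212.69673432  41.16237256]
[398. 198.  48.] 70
[433. 207.  50.] 69
[448. 209.  51.] 69
[462. 218.  53.] 69
[474. 218.  52.] 69
[497. 215.  54.] 69
[507. 217.  56.] 69
[511. 213.  53.] 69
```

Call:
{"fn": "move_arm", "kwargs": {"moves": [[0.004, 0, 0, 0], [0.007, 0, 0, 0], [0.007, 0, 0, 0]]}}

```text
clock: 12.4
eef_pos: [385.4, 212.4, 41.1]
eef_rot: [-3.141, -0.0, -3.103]
wrist_force: [-1.7, -0.4, -1.3]
finger_gap: 59.8
finger_force: 3.0
```

Call:
{"fn": "move_arm", "kwargs": {"moves": [[0, 0, 0, 0], [0, 0, 0, 0], [0, 0, -0.005, 0], [0.005, 0, -0.012, 0], [0.015, 0, -0.02, 0], [0.03, 0, -0.03, 0], [0.04, -0.01, -0.04, 0], [0.045, -0.03, -0.05, 0], [0.045, -0.06, -0.06, 0], [0.045, -0.09, -0.06, 0], [0.045, -0.12, -0.06, 0.01], [0.045, -0.15, -0.06, 0.015]], "squeeze": 25}}

```text
clock: 13.6
eef_pos: [346.4, 59.8, 101.8]
eef_rot: [-3.142, 0.002, -3.118]
wrist_force: [0.4, -0.0, -0.3]
finger_gap: 59.6
finger_force: 25.0
```

```bash
python3 - <<'E'
from h import *
s=go(455,-203,100,np.pi+.007);print(s['wrist_force'],s['moment'],s['eef_pos'])
a=grab('scene');t=grab('top')
x,y,z=s['eef_pos']
for c in(a,t):
    v,u=np.mgrid[0:480,0:640]; uv=np.c_[u.ravel(),v.ravel()]; P=pts(c,uv)
    k=(P[:,0]>x+20)&(P[:,0]<x+150)&(abs(P[:,1]-y)<45)&(P[:,2]>80)&(P[:,2]<140)&(c['z_map'].ravel()>0)&(c['frame'].reshape(-1,3).min(1)>110)
    Q=P[k]; print(len(Q)); 
    if len(Q)>20:
        A=np.c_[Q[:,:2],np.ones(len(Q))]; f=np.linalg.lstsq(A,Q[:,2],rcond=None)[0]; print('slope',f[:2],'xmax',np.percentile(Q[:,0],[2,98,99.5])-x,'y',np.percentile(Q[:,1],[1,99])-y,'z',np.median(Q[:,2])-z)
cv2.imwrite('pics/t3.png',t['frame'])
E
```

```text
shift [-0.1024, -0.2652, 0.002] turn 0.0162
[ 0.42767952 -0.03159409 -0.26595348] [-0.02124248  0.05418744 -0.00641897] [346.43698966  59.75828837 101.84420575]
56
slope [-0.03220464 -0.09610579] xmax [ 20.90646339 121.51516358 122.13277671] y [-29.66496273  28.13348326] z 5.927244038290567
937
slope [0.00391416 0.00764425] xmax [ 41.49650904 118.82340126 119.06624331] y [-31.28707614  28.3681209 ] z 3.9393827264741645
```

The plate is held flat (slope 0.4 %), with its far end 120 mm ahead of the TCP. Next I'll carry it to the tray.

Call:
{"fn": "move_arm", "kwargs": {"moves": [[-0.005, -0.035, 0, 0.005], [-0.012, -0.075, 0, 0.01], [-0.022, -0.115, 0, 0.016], [-0.035, -0.155, 0, 0.016], [-0.05, -0.195, 0, 0.016], [-0.065, -0.23, 0, 0.016], [-0.08, -0.255, 0.005, 0.016], [-0.095, -0.265, 0.02, 0.016], [-0.11, -0.2655, 0.04, 0.016], [-0.12, -0.2655, 0.055, 0.016], [-0.122, -0.2655, 0.065, 0.016], [-0.122, -0.2655, 0.068, 0.016]]}}

```text
clock: 14.9
eef_pos: [474.4, -201.1, 32.4]
eef_rot: [3.141, -0.001, -3.134]
wrist_force: [-0.9, 0.3, -0.7]
finger_gap: 59.2
finger_force: 25.0
```

```bash
python3 - <<'E'
from h import *
s=go(475,-203.3,22,np.pi+.007);print(s['wrist_force'],s['moment'],s['eef_pos'])
t=grab('top'); v,u=np.mgrid[160:280,380:480]; uv=np.c_[u.ravel(),v.ravel()]; P=pts(t,uv)
x,y,z=s['eef_pos']; fr=t['frame'][uv[:,1],uv[:,0]].min(1)
k=(P[:,2]>20)&(P[:,2]<60)&(P[:,0]>520)&(P[:,0]<598)&(fr>120)&(abs(P[:,1]-y)<45); Q=P[k]; print(len(Q),np.percentile(Q,[1,99],axis=0) if len(Q) else '')
E
```

```text
shift [-0.0006, -0.0023, 0.0104] turn 0.0009
[-0.92067802  0.29936188 -0.6520156 ] [0.02226719 0.12111482 0.00339603] [ 474.41285613 -201.05901457   32.43782948]
533 [[ 522.55058659 -228.44825303   29.43890135]
 [ 593.29699038 -170.43483898   44.10222976]]
```

Call:
{"fn": "move_arm", "kwargs": {"moves": [[0, -0.001, 0.003, 0], [0, -0.0015, 0.005, 0], [0, -0.0015, 0.007, 0], [0, -0.0015, 0.008, 0], [0, -0.0015, 0.0085, 0], [0, -0.0015, 0.0085, 0]]}}

```text
clock: 15.55
eef_pos: [474.7, -203.3, 24.6]
eef_rot: [-3.142, 0.0, -3.134]
wrist_force: [-0.1, 0.4, -0.6]
finger_gap: 59.4
finger_force: 25.0
```

Call:
{"fn": "move_arm", "kwargs": {"moves": [[0, 0, 0.0005, 0], [0, 0, 0.001, 0], [0, 0, 0.001, 0]]}}

```text
clock: 15.85
eef_pos: [474.7, -203.3, 23.6]
eef_rot: [3.142, -0.0, -3.134]
wrist_force: [0.1, -0.4, -0.5]
finger_gap: 59.5
finger_force: 25.0
```

Call:
{"fn": "move_arm", "kwargs": {"moves": [[0, 0, 0.0005, 0], [0, 0, 0.001, 0], [0, 0, 0.001, 0]]}}

```text
clock: 16.15
eef_pos: [474.6, -203.3, 22.5]
eef_rot: [3.142, -0.0, -3.134]
wrist_force: [-0.6, 0.0, -0.5]
finger_gap: 59.2
finger_force: 25.0
```

Call:
{"fn": "move_arm", "kwargs": {"moves": [[0, 0, 0.0005, 0], [0, 0, 0.001, 0], [0, 0, 0.001, 0]]}}

```text
clock: 16.45
eef_pos: [474.6, -203.3, 21.5]
eef_rot: [3.142, -0.0, -3.134]
wrist_force: [0.7, -0.7, -1.4]
finger_gap: 59.5
finger_force: 25.0
```

Call:
{"fn": "move_arm", "kwargs": {"moves": [[0, 0, 0.0005, 0], [0, 0, 0.001, 0], [0, 0, 0.001, 0]]}}

```text
clock: 16.75
eef_pos: [474.7, -203.3, 20.5]
eef_rot: [3.142, -0.0, -3.134]
wrist_force: [0.0, 0.3, -1.5]
finger_gap: 59.9
finger_force: 25.0
```

Call:
{"fn": "move_arm", "kwargs": {"moves": [[0, 0, 0.0005, 0], [0, 0, 0.001, 0], [0, 0, 0.001, 0]]}}

```text
clock: 17.05
eef_pos: [474.7, -203.3, 20.0]
eef_rot: [-3.141, 0.0, -3.134]
wrist_force: [-2.4, 1.8, 5.1]
finger_gap: 59.8
finger_force: 25.0
```

```bash
python3 - <<'E'
from h import *
t=grab('top')
x,y,z=manip.read_state()['eef_pos']
for xx in (525,540,555,570,585):
    uv=np.round(proj(t,[(xx,yy,28) for yy in (-182,-178,-175)])); print(xx,pts(t,uv)[:,2].round(1), t['frame'][uv[:,1].astype(int),uv[:,0].astype(int)].min(1))
print(manip.read_state()['moment'])
E
```

```text
525 [27.6 24.4 28.6] [187 236 229]
540 [25.  25.7 25.6] [212 234 229]
555 [20.5 22.4 26.8] [213 234 230]
570 [20.9 23.5 26.3] [205 231 226]
585 [28.8 24.8 32.7] [227 232 229]
[0.21419143 0.45215564 0.01260638]
```

Set down with 5 N contact. I'll release and go for the grate.

Call:
{"fn": "move_arm", "kwargs": {"moves": [[0, 0, -0.0005, 0], [0, 0, -0.0005, 0], [0, 0, -0.0005, 0], [0, 0, -0.03, 0], [0.003, 0.005, -0.07, 0], [0.015, 0.035, -0.08, 0], [0.03, 0.08, -0.08, -0.01], [0.04, 0.125, -0.08, -0.02], [0.045, 0.17, -0.08, -0.03], [0.045, 0.215, -0.08, -0.03], [0.045, 0.26, -0.08, -0.03], [0.045, 0.305, -0.08, -0.03]], "jaw": 0.08}}

```text
clock: 18.3
eef_pos: [427.2, 103.2, 99.8]
eef_rot: [3.142, 0.001, -3.105]
wrist_force: [1.0, -0.1, -0.7]
finger_gap: 79.8
finger_force: 0.0
```

```bash
python3 - <<'E'
from h import *
go(432,320.5,60,np.pi+.038); s=go(483,322,31,np.pi+.038);print(s['eef_pos'])
c=grab('top')
fr=c['frame'].astype(int); m=np.zeros(fr.shape[:2],np.uint8)
m[180:260,404:464]=((fr[180:260,404:464].min(2)>165)*255)
cs=max(cv2.findContours(m,0,2)[0],key=cv2.contourArea); rc=cv2.minAreaRect(cs); B=onplane(c,cv2.boxPoints(rc),26)
print(B.round(1).tolist(),B.mean(0))
E
```

```text
shift [-0.0128, 0.217, 0.0399] turn -0.001
shift [-0.0638, 0.2166, 0.0689] turn -0.001
[427.18629314 103.19709386  99.84554919]
[[592.8, -173.1, 26.0], [592.7, -234.8, 26.0], [464.2, -232.8, 26.0], [464.2, -171.6, 26.0]] [ 528.48713831 -203.06116115   26.        ]
```

Call:
{"fn": "move_arm", "kwargs": {"moves": [[0, 0.045, 0, 0], [0, 0.09, 0, 0], [0, 0.135, 0, 0], [0, 0.18, 0.01, 0], [-0.005, 0.21, 0.025, 0], [-0.01, 0.217, 0.045, 0], [-0.018, 0.217, 0.065, 0], [-0.03, 0.217, 0.069, 0], [-0.045, 0.217, 0.069, 0], [-0.055, 0.217, 0.069, 0], [-0.0625, 0.217, 0.069, 0], [-0.0625, 0.217, 0.069, 0]]}}

```text
clock: 19.55
eef_pos: [482.8, 320.4, 31.0]
eef_rot: [3.141, 0.001, -3.105]
wrist_force: [-0.7, -0.6, -0.3]
finger_gap: 79.7
finger_force: 0.0
```

Call:
{"fn": "move_arm", "kwargs": {"moves": [[-0.001, 0, 0, 0], [-0.002, 0, 0, 0], [-0.003, 0, 0, 0], [-0.003, 0, 0, 0]]}}

```text
clock: 19.95
eef_pos: [484.8, 320.8, 30.7]
eef_rot: [3.142, 0.0, -3.104]
wrist_force: [-0.6, 0.7, -1.0]
finger_gap: 80.0
finger_force: 0.0
```

Call:
{"fn": "move_arm", "kwargs": {"moves": [[-0.001, 0, 0, 0], [-0.001, 0, 0, 0], [-0.001, 0, 0, 0]]}}

```text
clock: 20.25
eef_pos: [485.8, 320.7, 30.6]
eef_rot: [-3.142, 0.0, -3.104]
wrist_force: [-0.8, -0.6, 0.1]
finger_gap: 80.0
finger_force: 0.0
```

Call:
{"fn": "move_arm", "kwargs": {"moves": [[0, 0, 0, 0], [0, 0, 0, 0], [0, 0, 0, 0], [0, 0, 0, 0]], "jaw": 0.05, "squeeze": 8}}

```text
clock: 20.65
eef_pos: [485.8, 320.8, 30.6]
eef_rot: [3.142, -0.0, -3.104]
wrist_force: [0.0, 0.1, 0.3]
finger_gap: 59.9
finger_force: 8.0
```

Call:
{"fn": "move_arm", "kwargs": {"moves": [[0, 0, -0.002, 0], [0.0005, 0, -0.004, 0], [0.001, 0, -0.005, 0], [0.001, 0, -0.005, 0]]}}

```text
clock: 21.05
eef_pos: [484.9, 320.7, 35.8]
eef_rot: [3.141, 0.0, -3.104]
wrist_force: [1.0, 0.7, -0.7]
finger_gap: 59.7
finger_force: 8.0
```

Call:
{"fn": "move_arm", "kwargs": {"moves": [[0, 0, 0, 0], [0, 0, 0, 0]], "squeeze": 4}}

```text
clock: 21.25
eef_pos: [484.9, 320.7, 35.6]
eef_rot: [-3.142, -0.0, -3.104]
wrist_force: [-0.2, -0.1, -1.6]
finger_gap: 59.9
finger_force: 4.0
```

Call:
{"fn": "move_arm", "kwargs": {"moves": [[0, 0, 0, 0], [0, 0, 0, 0], [0.001, 0, -0.002, 0], [0.003, 0, -0.004, 0], [0.006, 0, -0.005, 0], [0.01, 0, -0.005, 0], [0.014, 0, -0.005, 0], [0.018, 0, -0.005, 0], [0.022, 0, -0.005, 0], [0.026, 0, -0.005, 0], [0.03, 0, -0.005, 0], [0.03, 0, -0.005, 0]], "squeeze": 3}}

```text
clock: 22.45
eef_pos: [454.4, 319.6, 40.6]
eef_rot: [-3.141, -0.0, -3.104]
wrist_force: [-0.8, -0.3, -0.5]
finger_gap: 59.7
finger_force: 3.0
```

```bash
python3 - <<'E'
from h import *
s=manip.read_state();print(s['wrist_force'],s['moment'],s['eef_pos'])
tilt(296,350,450,570)
E
```

```text
[-0.75788155 -0.27051192 -0.46555219] [-0.00709595  0.1655329   0.01527087] [454.36362043 319.56984004  40.58887488]
[456. 323.  48.] 50
[478. 333.  54.] 50
[523. 335.  85.] 50
[536. 330.  93.] 50
[551. 328. 105.] 50
[557. 327. 106.] 50
[559. 324. 104.] 50
[561. 320. 103.] 49
```

Call:
{"fn": "move_arm", "kwargs": {"moves": [[0.006, 0, 0, 0], [0.012, 0, 0, 0], [0.018, 0, 0, 0], [0.024, 0, 0, 0], [0.03, 0, 0, 0], [0.036, 0, 0, 0], [0.042, 0, 0, 0], [0.048, 0, 0, 0], [0.055, 0, 0, 0], [0.063, 0, 0, 0], [0.07, 0, 0, 0], [0.074, 0, 0, 0]]}}

```text
clock: 23.7
eef_pos: [380.2, 316.8, 40.6]
eef_rot: [-3.142, -0.0, -3.104]
wrist_force: [0.2, 0.8, -1.0]
finger_gap: 60.1
finger_force: 3.0
```

```bash
python3 - <<'E'
from h import *
s=manip.read_state();print(s['wrist_force'],s['moment'],s['eef_pos'])
tilt(296,350,380,530)
E
```

```text
[ 0.24075834  0.76343515 -0.97726346] [0.00532056 0.00255796 0.06370938] [380.20657322 316.77857004  40.62989599]
[385. 327.  47.] 67
[404. 325.  47.] 67
[434. 319.  45.] 67
[451. 319.  46.] 66
[481. 320.  46.] 66
[492. 320.  48.] 66
[498. 330.  47.] 66
[501. 318.  47.] 66
```

Call:
{"fn": "move_arm", "kwargs": {"moves": [[0, 0, 0, 0], [0, 0, 0, 0], [0, 0, -0.005, 0], [0.005, 0, -0.012, 0], [0.015, 0, -0.02, 0], [0.025, 0, -0.03, 0], [0.033, -0.01, -0.04, 0], [0.035, -0.04, -0.05, 0], [0.035, -0.08, -0.06, 0], [0.035, -0.12, -0.06, 0], [0.035, -0.16, -0.06, 0.01], [0.035, -0.2, -0.06, 0.015]], "squeeze": 25}}

```text
clock: 24.95
eef_pos: [352.8, 114.4, 101.3]
eef_rot: [3.141, 0.002, -3.119]
wrist_force: [1.0, -0.3, -1.6]
finger_gap: 59.8
finger_force: 25.0
```

```bash
python3 - <<'E'
from h import *
s=go(475,-203.3,100,np.pi+.007);print(s['wrist_force'],s['moment'],s['eef_pos'])
t=grab('top')
x,y,z=s['eef_pos']
v,u=np.mgrid[0:480,0:640]; uv=np.c_[u.ravel(),v.ravel()]; P=pts(t,uv)
k=(P[:,0]>x+20)&(P[:,0]<x+150)&(abs(P[:,1]-y)<45)&(P[:,2]>80)&(P[:,2]<140)&(t['z_map'].ravel()>0)&(t['frame'].reshape(-1,3).min(1)>110)
Q=P[k]
A=np.c_[Q[:,:2],np.ones(len(Q))]; f=np.linalg.lstsq(A,Q[:,2],rcond=None)[0]; print('slope',f[:2],'xmax',np.percentile(Q[:,0],[2,98,99.5])-x,'y',np.percentile(Q[:,1],[1,99])-y,'z',np.median(Q[:,2])-z)
E
```

```text
shift [-0.115, -0.3204, 0.0015] turn 0.0155
[ 1.01523684 -0.2531924  -1.59019081] [ 0.00731592  0.02477019 -0.0432732 ] [352.81596782 114.4157897  101.34173705]
slope [ 0.01339636 -0.00211041] xmax [ 46.17215145 119.20123112 121.30255765] y [-28.54266582  31.24874177] z 4.011464923204571
```

Call:
{"fn": "move_arm", "kwargs": {"moves": [[-0.003, -0.035, 0, 0.005], [-0.01, -0.075, 0, 0.01], [-0.02, -0.115, 0, 0.0155], [-0.03, -0.155, 0, 0.0155], [-0.04, -0.195, 0, 0.0155], [-0.055, -0.235, 0, 0.0155], [-0.07, -0.275, 0, 0.0155], [-0.085, -0.305, 0.01, 0.0155], [-0.1, -0.318, 0.025, 0.0155], [-0.11, -0.32, 0.045, 0.0155], [-0.115, -0.32, 0.058, 0.0155], [-0.115, -0.32, 0.063, 0.0155]]}}

```text
clock: 26.2
eef_pos: [475.1, -201.0, 36.8]
eef_rot: [3.141, -0.001, -3.134]
wrist_force: [-0.7, 0.2, -0.8]
finger_gap: 59.5
finger_force: 25.0
```

```bash
python3 - <<'E'
from h import *
s=go(475,-203.3,32.5,np.pi+.007);print(s['wrist_force'],s['moment'],s['eef_pos'])
E
```

```text
shift [0.0002, -0.0023, 0.0043] turn 0.0003
[-0.70703956  0.20069796 -0.77183567] [-0.01389469  0.0699294   0.05013878] [ 475.14037334 -200.95494349   36.79378698]
```

Call:
{"fn": "move_arm", "kwargs": {"moves": [[0, -0.001, 0.001, 0], [0, -0.001, 0.002, 0], [0, -0.001, 0.003, 0], [0, -0.001, 0.004, 0], [0, -0.001, 0.005, 0], [0, -0.001, 0.005, 0]]}}

```text
clock: 26.8
eef_pos: [475.4, -202.7, 32.6]
eef_rot: [-3.142, 0.0, -3.135]
wrist_force: [-0.2, -0.5, -0.7]
finger_gap: 59.4
finger_force: 25.0
```

Call:
{"fn": "move_arm", "kwargs": {"moves": [[0, 0, 0.0005, 0], [0, 0, 0.0005, 0]]}}

```text
clock: 27.0
eef_pos: [475.5, -202.7, 32.1]
eef_rot: [3.142, -0.0, -3.135]
wrist_force: [-0.2, 0.5, -1.0]
finger_gap: 59.7
finger_force: 25.0
```

Call:
{"fn": "move_arm", "kwargs": {"moves": [[0, 0, 0.0005, 0], [0, 0, 0.0005, 0]]}}

```text
clock: 27.2
eef_pos: [475.4, -202.7, 31.5]
eef_rot: [3.142, -0.0, -3.135]
wrist_force: [-0.2, -0.4, -1.2]
finger_gap: 59.6
finger_force: 25.0
```

Call:
{"fn": "move_arm", "kwargs": {"moves": [[0, 0, 0.0005, 0], [0, 0, 0.0005, 0]]}}

```text
clock: 27.4
eef_pos: [475.4, -202.7, 31.1]
eef_rot: [3.142, -0.0, -3.135]
wrist_force: [-0.4, 0.8, -2.1]
finger_gap: 59.7
finger_force: 25.0
```

Call:
{"fn": "move_arm", "kwargs": {"moves": [[0, 0, 0.0005, 0], [0, 0, 0.0005, 0]]}}

```text
clock: 27.6
eef_pos: [475.5, -202.7, 30.6]
eef_rot: [3.142, 0.0, -3.135]
wrist_force: [0.4, 0.3, -0.5]
finger_gap: 59.6
finger_force: 25.0
```

Call:
{"fn": "move_arm", "kwargs": {"moves": [[0, 0, 0.0005, 0], [0, 0, 0.0005, 0]]}}

```text
clock: 27.8
eef_pos: [475.5, -202.7, 30.2]
eef_rot: [-3.142, 0.0, -3.135]
wrist_force: [-1.2, -0.1, 1.0]
finger_gap: 59.6
finger_force: 25.0
```

Call:
{"fn": "move_arm", "kwargs": {"moves": [[0, 0, 0.0005, 0], [0, 0, 0.0005, 0]]}}

```text
clock: 28.0
eef_pos: [475.5, -202.7, 30.1]
eef_rot: [-3.141, 0.0, -3.135]
wrist_force: [-3.3, 2.2, 7.3]
finger_gap: 59.6
finger_force: 25.0
```

Call:
{"fn": "move_arm", "kwargs": {"moves": [[0, 0, -0.0005, 0], [0, 0, -0.0005, 0], [0, 0, -0.0005, 0], [0, 0, -0.02, 0], [-0.01, 0, -0.03, 0], [-0.035, 0, -0.03, 0], [-0.053, 0, -0.02, 0], [-0.055, 0, 0.0, 0], [-0.055, 0, 0.012, 0], [-0.055, 0, 0.018, 0], [-0.055, 0, 0.018, 0]], "jaw": 0.08}}

```text
clock: 29.1
eef_pos: [529.9, -202.3, 11.0]
eef_rot: [3.141, -0.001, -3.135]
wrist_force: [-0.2, 0.3, 1.2]
finger_gap: 80.1
finger_force: 0.0
```

Call:
{"fn": "move_arm", "kwargs": {"moves": [[0, 0, 0, 0], [0, 0, 0, 0], [0, 0, 0, 0], [0, 0, 0, 0], [0, 0, 0, 0]], "jaw": 0.05, "squeeze": 6}}

```text
clock: 29.6
eef_pos: [530.7, -202.6, 12.3]
eef_rot: [-3.141, 0.001, -3.135]
wrist_force: [-1.7, 0.0, 5.9]
finger_gap: 59.9
finger_force: 6.0
```

Call:
{"fn": "move_arm", "kwargs": {"moves": [[0, 0, 0, 0], [0, 0, 0, 0], [0, 0, -0.025, 0], [0, 0, -0.045, 0], [0.03, 0, -0.05, 0], [0.06, 0, -0.05, 0], [0.085, 0, -0.05, 0], [0.0865, 0, -0.05, 0]], "jaw": 0.08}}

```text
clock: 30.4
eef_pos: [441.9, -202.8, 61.5]
eef_rot: [3.141, -0.001, -3.136]
wrist_force: [-0.6, -0.0, 0.1]
finger_gap: 80.2
finger_force: 0.0
```

Call:
{"fn": "move_arm", "kwargs": {"moves": [[0, 0, 0, 0], [0, 0, 0, 0], [0, 0, 0, 0], [0, 0, 0, 0], [0, 0, 0.02, 0], [0, 0, 0.04, 0], [0, 0, 0.049, 0], [0, 0, 0.049, 0]], "jaw": 0}}

```text
clock: 31.2
eef_pos: [443.6, -202.6, 11.7]
eef_rot: [3.141, -0.002, -3.135]
wrist_force: [-0.2, 0.4, 0.2]
finger_gap: 19.2
finger_force: 0.0
```

```bash
python3 - <<'E'
from h import *
s=manip.read_state(); print(s['eef_pos'],s['wrist_force'],s['finger_gap'])
c=grab('top')
cv2.imwrite('pics/t4.png',cv2.resize(c['frame'][165:275,385:515],(709,600),interpolation=cv2.INTER_CUBIC))
E
```

```text
[ 443.56563221 -202.60902447   11.65818001] [-0.19489816  0.40534246  0.21929096] 19.20618114898897
```

View pics/t4.png

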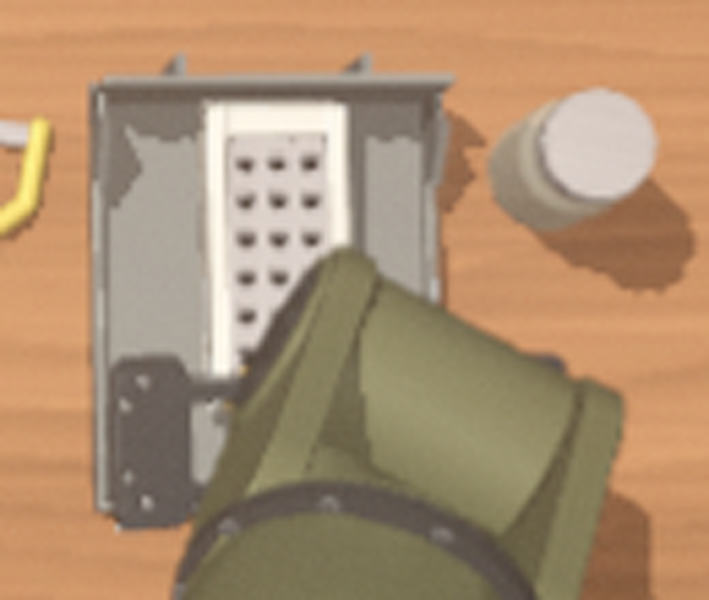

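The grate lies on top at about (275,250), square to the tray and still a few mm short of the wall. Now I'll push it gently from the near end.

Call:
{"fn": "move_arm", "kwargs": {"moves": [[-0.003, 0, 0, 0], [-0.006, 0, 0, 0], [-0.008, 0, 0, 0], [-0.01, 0, 0, 0], [-0.011, 0, 0, 0], [-0.012, 0, 0, 0], [-0.013, 0, 0, 0], [-0.014, 0, 0, 0], [-0.015, 0, 0, 0]]}}

```text
clock: 32.15
eef_pos: [459.0, -202.8, 12.6]
eef_rot: [3.142, -0.0, -3.135]
wrist_force: [-3.6, 0.8, 3.6]
finger_gap: 0.4
finger_force: 1.9
```

Call:
{"fn": "move_arm", "kwargs": {"moves": [[-0.001, 0, 0, 0], [-0.002, 0, 0, 0], [-0.0025, 0, 0, 0]]}}

```text
clock: 32.45
eef_pos: [461.3, -202.8, 12.6]
eef_rot: [3.141, -0.001, -3.135]
wrist_force: [-7.0, -0.2, 6.4]
finger_gap: 0.3
finger_force: 3.5
```

Call:
{"fn": "move_arm", "kwargs": {"moves": [[-0.0005, 0, 0, 0], [-0.001, 0, 0, 0], [-0.001, 0, 0, 0]]}}

```text
clock: 32.75
eef_pos: [462.2, -202.8, 12.6]
eef_rot: [3.141, -0.001, -3.135]
wrist_force: [-6.3, 1.2, 6.1]
finger_gap: 0.4
finger_force: 3.3
```

Call:
{"fn": "move_arm", "kwargs": {"moves": [[0.001, 0, 0, 0], [0.002, 0, -0.001, 0], [0.002, 0, -0.003, 0], [0.002, 0, -0.003, 0]]}}

```text
clock: 33.15
eef_pos: [460.8, -202.9, 15.9]
eef_rot: [-3.141, 0.001, -3.135]
wrist_force: [-0.7, 0.3, 0.5]
finger_gap: 0.8
finger_force: 0.0
```

Call:
{"fn": "move_arm", "kwargs": {"moves": [[-0.001, 0, 0, 0], [-0.002, 0, 0, 0], [-0.002, 0, 0, 0]]}}

```text
clock: 33.45
eef_pos: [462.2, -202.8, 15.6]
eef_rot: [3.141, -0.001, -3.135]
wrist_force: [-4.6, -1.0, 3.9]
finger_gap: 0.6
finger_force: 2.3
```

Call:
{"fn": "move_arm", "kwargs": {"moves": [[-0.0005, 0, 0, 0], [-0.001, 0, 0, 0], [-0.001, 0, 0, 0]]}}

```text
clock: 33.75
eef_pos: [462.3, -202.8, 15.6]
eef_rot: [3.141, -0.003, -3.135]
wrist_force: [-12.7, -1.9, 10.7]
finger_gap: 1.0
finger_force: 6.3
```

Wall contact is clear (stalled at 462.3 mm). I'll back off and look.

Call:
{"fn": "move_arm", "kwargs": {"moves": [[0.002, 0, 0, 0], [0.006, 0, 0, 0], [0.015, 0, -0.01, 0], [0.02, 0, -0.04, 0], [0.03, 0.02, -0.07, 0], [0.05, 0.06, -0.1, 0], [0.06, 0.1, -0.1, 0], [0.06, 0.145, -0.1, 0], [0.06, 0.19, -0.1, 0], [0.06, 0.23, -0.1, 0]]}}

```text
clock: 34.75
eef_pos: [401.6, 28.7, 115.9]
eef_rot: [3.141, 0.001, -3.135]
wrist_force: [0.4, -0.2, -0.0]
finger_gap: 0.8
finger_force: 0.0
```

```bash
python3 - <<'E'
from h import *
a=grab('scene');t=grab('top')
A=cv2.resize(a['frame'][235:315,150:260],(800,582),interpolation=cv2.INTER_CUBIC)
B=cv2.resize(t['frame'][175:265,395:475],(533,600),interpolation=cv2.INTER_CUBIC)
cv2.imwrite('pics/s5.png',A);cv2.imwrite('pics/t5.png',B)
E
```

```text
(no output)
```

View pics/s5.png

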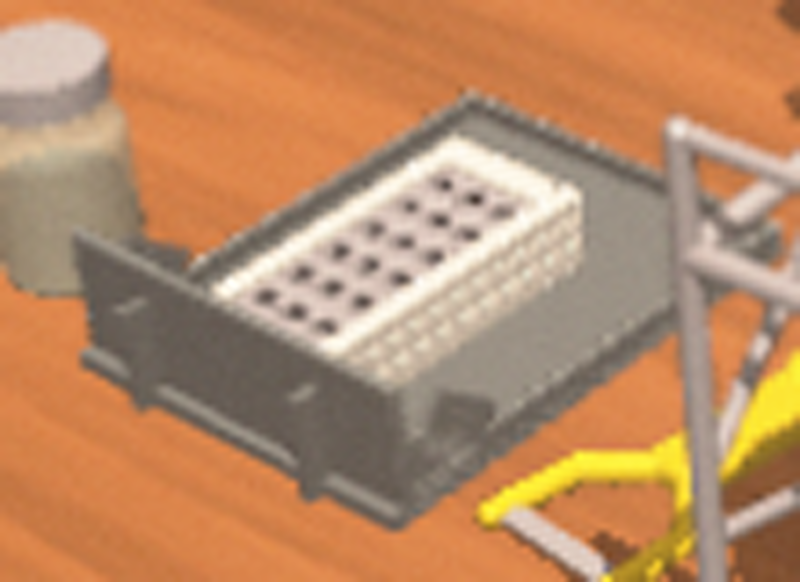

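View pics/t5.png

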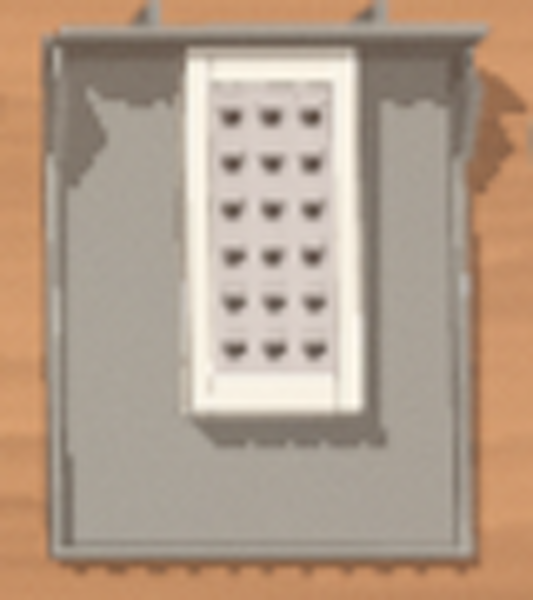

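Both views show the three plates stacked flush against the end wall: pile corners in the scene crop at (580,190)–(578,265), in the top crop at x 185–360, y 50–412. I'll check edge angles and the wall gap numerically.

```bash
python3 - <<'E'
from h import *
t=load('top'); g=t['frame'].min(2).astype(float)
L=[];Rr=[]
for v in range(188,234):
    row=g[v,412:460]; 
    w=np.where(row>175)[0]
    i=w[0]; L.append((412+i-(row[i]-175)/max(row[i]-row[i-1],1),v)); j=w[-1]; Rr.append((412+j+(row[j]-175)/max(row[j]-row[j+1],1),v))
for n,E in (('L',L),('R',Rr)):
    P=onplane(t,E,36); k=np.polyfit(P[:,0],P[:,1],1); r=P[:,1]-np.polyval(k,P[:,0]); k=np.polyfit(P[abs(r)<1.5,0],P[abs(r)<1.5,1],1); print(n,k,'yaw deg',np.degrees(np.arctan(k[0])),'y at 540',np.polyval(k,540), P[::9,1].round(1))
B=[];W=[]
for u in range(424,449,3):
    col=g[:,u]; v=[v for v in range(228,246) if col[v]>175][-1]; B.append((u,v+(col[v]-175)/max(col[v]-col[v+1],1)))
P=onplane(t,B,36); print('low end x',P[:,0].round(1))
# side faces seen from the scene camera: left(+y) and low end corner columns
E
```

```text
L [-3.17793703e-03 -1.69793798e+02] yaw deg -0.1820817666750334 y at 540 -171.50988356936128 [-172.2 -171.4 -171.9 -171.7 -170.2 -172.6]
R [ 1.36352218e-02 -2.39821378e+02] yaw deg 0.7811922504557748 y at 540 -232.45835775489982 [-232.2 -231.9 -232.3 -232.6 -233.4 -232.9]
low end x [472.1 472.1 472.1 472.1 472.2 472.3 472.3 473.  472.6]
```

```bash
python3 -c "
from cell import manip
print(manip.sign_off())"
```

```text
the job is handed in; nothing more can be done
None
```

The julienne and grate plates now lie blade side up on the slice plate in one flush pile against the tray's end wall. Last pictures: top plate in line with the tray to a fraction of a degree. The job was handed in at about 35 s, with no verdict returned.

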